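Put the crossbar spatula in the steriliser and set its dial

TASK

Sanitise the used spatula, the one with the T-shaped crossbar end: pull it up out of the wooden holder, and lower it gently, blade down, into the open well of the white steriliser so that it stands on the well's floor, and let go. Then turn the black dial until the sliding pointer lines up with the preset tab, and let go of the dial. Leave the other two spatulas in the holder, leave the holder standing in its place, and do not shift the tab.

Things in the scene. Friction and masses are not known exactly. Their poses are not given: they have to be found in the camera images.
- holder: Free-standing wooden block, 60 (x) x 150 (y) x 85 mm high, about 0.7 kg. Origin: centre of its underside; z up. Three upright slots in a row along its y axis, at y = -45, 0, +45 mm, each 17 (x) x 26 (y) mm and 73 mm deep (slot floor 12 mm above the table). One spatula stands loosely in each; which stands where varies.
- spatula_tee: The spatula to move: pale wood, 184 mm long, standing blade down. Origin: centre of the blade's bottom edge; z along the shaft towards the top. Blade 6 (x) x 22 (y) mm from z = 0 to 45 mm; round shaft 12 mm in diameter from z = 40 to 175 mm; its upper end is a crossbar of 12 mm diameter, 36 mm long along y, centred at z = 178 mm. About 30 g. In the holder all above z = 73 mm is bare.
- spatula_plain: A spatula like it that must stay: the shaft runs straight to a plain end at z = 184 mm. Same origin and axes.
- spatula_ball: A spatula like it that must stay: the upper end is a ball of 24 mm diameter centred at z = 176 mm. Same origin and axes.
- well_floor (a point): Centre of the floor of the steriliser's well, 12 mm above the table. The steriliser is a fixed white housing, 180 (x) x 280 (y) x 90 mm high, and this point has its axes (z up). The well is a square upright pit, 40 x 40 mm with sides along x and y, 78 mm deep, with a flat steel frame round its mouth.
- well_mouth (a point): Centre of the well's mouth, level with the housing's top, 78 mm above well_floor; axes of the housing. The housing's centre is 90 mm from here along -y.
- dial_grip (a point): Point on the dial's upright axis where to grip it: 37 mm above the housing's top; from well_mouth 40 mm along -x and 160 mm along -y (housing axes). The dial is a black disc, 44 mm in diameter, with an upright grip bar, 42 mm long along this point's x and 14 mm wide along its y; the point is 7 mm below the bar's top, 23 mm above the disc. The point turns with the dial.
- dial (a joint): Dial angle in rad, 0 to 4.4, growing clockwise seen from above. It starts at 0 to 0.4. Each rad moves the pointer 20 mm. It stays where it is left; it can be turned back.
- pointer_tip (a point): Tip of the dark steel pointer that slides along the scale on the housing's top, 5 mm above it; axes of the housing. It moves along the housing's -y as the dial turns clockwise. It is a 4 mm wide finger that points to +x from a 20 mm wide block.
- tab_tip (a point): Tip of the steel preset tab across the scale, a 4 mm wide finger that points to -x from a 20 mm wide block with a white line on it; axes of the housing. The pointer lines up with it when both have the same y in the housing's axes. It starts 20 to 60 mm along -y from the pointer.
There are look-alikes about, which are no part of the job. Leave any blue look-alike of the spatula_tee alone.

How it is judged:
By the outcome, as a careful person would: the job done as asked, in the order asked, and still so for the second after the job is handed in, with the robot touching nothing.
It also fails if it takes over 72 s, if anything falls off the work surface, if the arm or the gripper's body presses on something with over 40 N, if the wrist force passes 120 N, or if a joint passes its speed limit or range.

ROBOT

A 6-joint arm with a two-finger parallel gripper is mounted at the origin on the work surface. World frame = base frame: x ahead of the robot, y to its left, z up, the work surface at z = 0. Lengths are in m, angles in rad, forces in N, time in s.
With the tool pointing down it reaches from about 0.35 to 0.975 m from the base axis. Payload 7.1 kg.
Tool frame: the origin (TCP) lies midway between the tips of the shut fingers; the grasp point (between the pads) lies 19 mm behind it; z points along the fingers, y is the line along which they close (so a half turn about z gives the same grasp; the last joint's range is limited). The gripper opens to 88 mm and grips with 3 to 60 N. Pads are 20 mm wide; open, the fingers measure 115 mm over their backs; the gripper's body (75 mm by 178 mm) begins 61 mm behind the grasp point.
Start: joints at [-1.124, 0.423, 1.63, -0, 1.089, -0.019], TCP at [0.281, -0.558, 0.223] pointing down, gripper open.
Joint ranges: [-3, 3], [-0.9, 2.11], [0.09, 2.58], [-1.31, 4.45], [0.11, 2.69], [-2.54, 2.54]. Speed limits (rad/s): [2.39, 2.39, 3.01, 3.14, 3.14, 3.14].

INTERFACE

Orientations are given as [roll, pitch, yaw] about the fixed x, y, z axes, in that order (R = Rz(yaw) Ry(pitch) Rx(roll)).
In Python, from rig import env, eyes gives the robot as it stands.
- The arm moves only by the tool play_rows, never from a script. Its argument "deltas" is a list of rows, each an object of numbers: "rx", "ry", "rz": the turn, a rotation vector about the world's x, y, z in degrees; "tx", "ty", "tz": the shift along the world's x, y, z in m; "grip": the closure, from 0 (fully open) to 1 (shut). In form: [{"rx": .., "ry": .., "rz": .., "tx": .., "ty": .., "tz": .., "grip": ..}, ...]. A call has 1 to 5 rows; each row is the pose to reach, as a shift and turn from the pose commanded when the call began; what a row does not reach only later rows make up. A row lasts 1/10 s, in which the tool goes at most 50 mm and 8.59 degrees, less where a joint would pass 70% of its speed; a pose out of reach is approached as far as the arm can. A call with a gripper value outside its range is refused whole. The fingers move at their own pace and stop on an object; "grip_force" is the grip in N (left out, the last holds). Time passes only in rows, so rows that repeat a pose let the fingers close. It gives the time, the measured TCP pose, the force, the opening and the grip force at its end, in the units of the state.
- env.get_state(): the state, without advancing time (a new reading comes with each control period).
- eyes.camera(name): name is "scene" or "side" or "wrist"; returns the picture (400x640x3 uint8, blue, green, red); there is no depth.
- eyes.camera_params(name): a dict with "fovy" (degrees; the focal length in pixels is half the picture's height over the tangent of half this angle, whatever the lens; pixels are square), "cx", "cy" (the principal point, pixels), "rvec" (rotation vector, rad) and "tvec" (3), from world to camera coordinates, as OpenCV has them; the wrist camera has in their place "T_tool_cam" (4x4, takes a point from camera to tool coordinates, whose origin is the TCP and whose axes are the flange's). Camera axes: x right, y down, z forward; pixel columns grow to the right and rows downward; lengths in m; the calibration is good to about 2 mm. A picture is of the moment at which its call begins: read the wrist's pose just before it. camera_params takes no time and is no camera call.
- env.finish_job(): hands the job in; it is judged then, once.
The state is a dict: "t": time; "joints": joint angles; "qd": joint speeds; "tau": joint torques, N m; "position": TCP position; "ee_rot": TCP orientation; "force": force on the tool from outside, world axes, zero at the start; "wrist_torque": the same for the moment, N m; "finger_gap": opening from 0.0 (shut) to 1.0 (fully open); "grasp_force": force on a finger pad.
Only numpy, scipy, OpenCV 4.12 (cv2) and the standard library are available. Lean on these libraries where they do the work, as an engineer would, in place of code of your own. Each camera call takes 0.05 s, during which the arm holds its last target. There are 200 camera calls.

## Working session

There is one attempt and no reset: what is moved stays moved. The work goes in short steps, Python scripts to look and compute and a tool call to move; the robot and the scene stay as the last step left them, time stands still between calls to the robot, and variables do not carry over. Pictures are saved under pics/ and viewed, at most 10 in all, crops included, and the job is handed in when it is done.

Besides the shell and the picture viewer there is one more tool, called after ">>>" as name(argument=value, ...), one argument or row to a line, values as JSON. play_rows: Moves the arm, as the interface text tells. Its arguments: {"type":"object","properties":{"deltas":{"type":"array","items":{"type":"object","properties":{"rx":{"type":"number"},"ry":{"type":"number"},"rz":{"type":"number"},"tx":{"type":"number"},"ty":{"type":"number"},"tz":{"type":"number"},"grip":{"type":"number"}}}},"grip_force":{"type":"number"}},"required":["deltas"]}

```bash
ls; mkdir -p pics; cat > h.py <<'E'
import numpy as np, cv2
from rig import env, eyes
from scipy.spatial.transform import Rotation as R
def cam(name):
    """K, Rwc (world->cam), t"""
    p=eyes.camera_params(name); f=200/np.tan(np.radians(p["fovy"])/2)
    K=np.array([[f,0,p["cx"]],[0,f,p["cy"]],[0,0,1]])
    if "rvec" in p: return K,cv2.Rodrigues(np.array(p["rvec"],float))[0],np.array(p["tvec"],float)
    s=env.get_state(); T=np.eye(4); T[:3,:3]=R.from_euler('xyz',s["ee_rot"]).as_matrix(); T[:3,3]=s["position"]
    M=np.linalg.inv(T@np.array(p["T_tool_cam"])); return K,M[:3,:3],M[:3,3]
def ray(c,uv):
    K,Rm,t=c; d=Rm.T@np.linalg.solve(K,[uv[0],uv[1],1]); return -Rm.T@t,d/np.linalg.norm(d)
def onz(c,uv,z):
    o,d=ray(c,uv); return o+d*(z-o[2])/d[2]
def proj(c,P):
    K,Rm,t=c; q=K@(Rm@np.array(P,float)+t); return q[:2]/q[2]
def tri(c1,u1,c2,u2):
    A=[];b=[]
    for c,u in((c1,u1),(c2,u2)):
        o,d=ray(c,u); P=np.eye(3)-np.outer(d,d); A.append(P);b.append(P@o)
    x=np.linalg.lstsq(np.vstack(A),np.hstack(b),rcond=None)[0]
    return x,[np.linalg.norm(A[i]@x-b[i]) for i in(0,1)]
E
python3 - <<'E'
from h import *
for n in("scene","side","wrist"):
    im=eyes.camera(n); cv2.imwrite(f"pics/{n}0.png",im); K,Rm,t=cam(n); print(n,K[0,0],-Rm.T@t)
    print(eyes.camera_params(n).keys())
s=env.get_state();print(s["position"],s["ee_rot"],s["t"])
a=cv2.imread("pics/scene0.png");b=cv2.imread("pics/side0.png")
E
```

```text
pics
scene 461.3289518540906 [0.87490366 0.61707143 0.63380259]
dict_keys(['fovy', 'cx', 'cy', 'rvec', 'tvec'])
side 366.60213074841937 [0.14418302 0.47307769 0.48369919]
dict_keys(['fovy', 'cx', 'cy', 'rvec', 'tvec'])
wrist 352.3161147116468 [ 0.34362441 -0.52721867  0.3840101 ]
dict_keys(['fovy', 'cx', 'cy', 'T_tool_cam'])
[ 0.28056928 -0.55802263  0.22209671] [-3.14044703e+00 -4.74020134e-05  4.65809263e-01] 0.15
```

View pics/scene0.png

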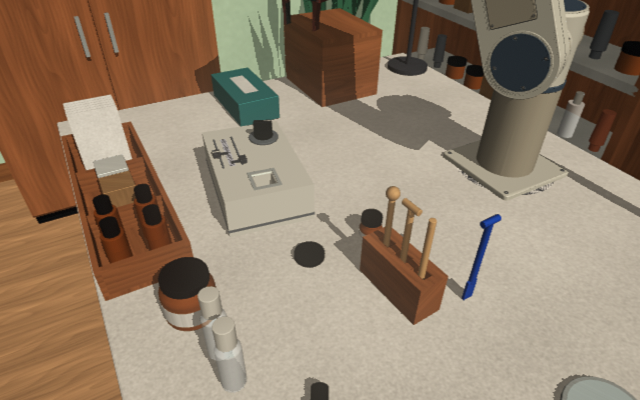

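View pics/side0.png

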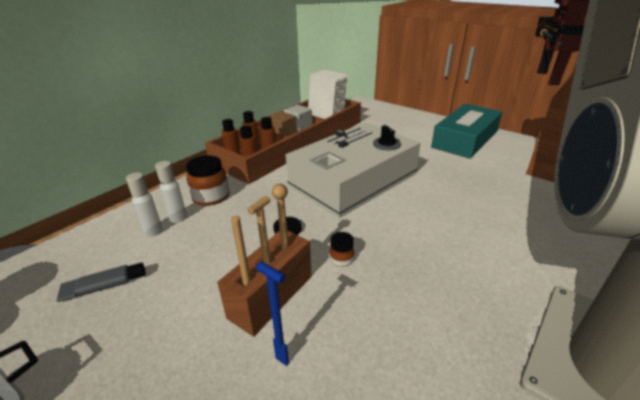

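The scene view shows the ball spatula at (393,193), the tee crossbar at (410,208), the plain one at (432,222) and the blue look-alike at (490,220). The side view shows plain (238,220), tee (260,204), ball (280,191) and blue (270,270). The T crossbar in pale wood in the middle slot is the one I want. I'll check it in a close crop, together with the steriliser top.

```bash
python3 - <<'E'
import cv2,numpy as np
a=cv2.imread("pics/scene0.png");b=cv2.imread("pics/side0.png")
f=lambda im,x,y,w,h:cv2.resize(im[y:y+h,x:x+w],(400,300),interpolation=cv2.INTER_CUBIC)
m=np.vstack([np.hstack([f(a,350,180,120,90)[:300],f(a,195,110,132,99)]),np.hstack([f(b,210,180,120,90),f(b,290,110,132,99)])])
cv2.imwrite("pics/crop1.png",m)
E
```

```text
(no output)
```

View pics/crop1.png

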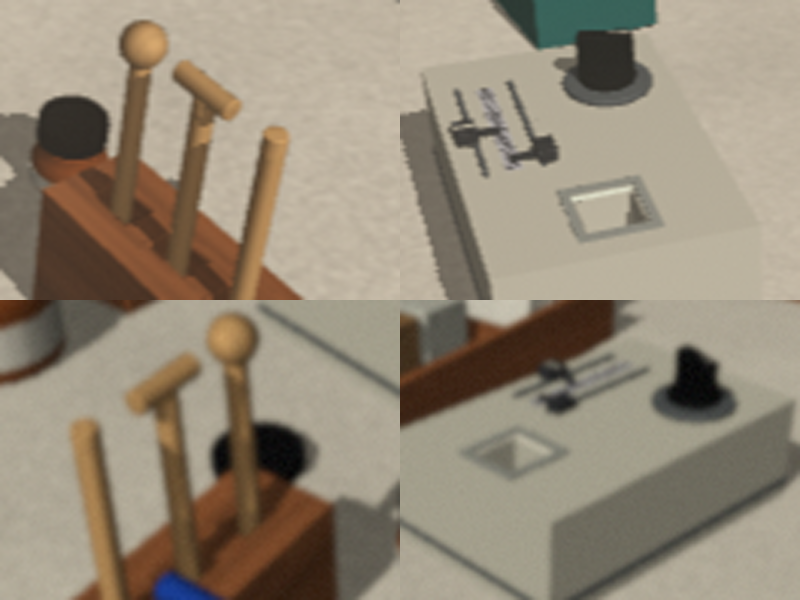

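The crop confirms the choice: the T crossbar is in the middle slot at scene (412,207) and side (259,205). The well mouth is at scene (264,179) and side (327,160). Next I triangulate these roughly.

```bash
python3 - <<'E'
from h import *
np.set_printoptions(precision=4,suppress=True)
S,D=cam("scene"),cam("side")
for n,a,b in [("tee",(412.1,207),(258.9,204.9)),("teeA",(404,201.9),(269.1,198.3)),("teeB",(421.4,211.5),(249.6,210.6)),("ball",(392.9,193.5),(279.6,191.7)),("plain",(432.8,220.2),(235.2,218.4)),("teeshaft@slot",(404,262.5),(266.1,262.5)),("well",(264.3,179),(327.3,160.5))]:
    print(n,*tri(S,a,D,b))
c1=lambda p:(195+(p[0]-400)/3.03,110+p[1]/3.03)
c2=lambda p:(290+(p[0]-400)/3.03,110+(p[1]-300)/3.03)
fs=[(557,193),(638,178),(664,223),(582,243)]
print("frame S",np.array([onz(S,c1(p),.09) for p in fs]))
fd=[(460,452),(512,427),(568,452),(512,481)]
print("frame D",np.array([onz(D,c2(p),.09) for p in fd]))
print("dial disc S",onz(S,c1((607,82)),.10),"D",onz(D,c2((695,402)),.10))
print("pointer S",[onz(S,c1(p),.095) for p in((505,155),(500,131))])
print("bluetee",tri(S,(490,220),D,(270,270)))
s=env.get_state();print(s["ee_rot"])
print(eyes.camera_params("wrist")["T_tool_cam"])
E
```

```text
tee [0.4775 0.2025 0.1903] [np.float64(0.00016182740463382484), np.float64(0.00016182740463392922)]
teeA [0.4786 0.1827 0.1888] [np.float64(0.001639777853657243), np.float64(0.0016397778536570507)]
teeB [0.4748 0.2215 0.1933] [np.float64(0.0004091740758676999), np.float64(0.00040917407586782276)]
ball [0.4811 0.1576 0.1878] [np.float64(0.00011084009970815623), np.float64(0.0001108400997081854)]
plain [0.4743 0.247  0.1952] [np.float64(9.324483109826424e-05), np.float64(9.324483109823476e-05)]
teeshaft@slot [0.4795 0.2049 0.0762] [np.float64(0.0037839786744855632), np.float64(0.003783978674485407)]
well [ 0.5973 -0.1065  0.0901] [np.float64(8.991451981627204e-05), np.float64(8.991451981631687e-05)]
frame S [[ 0.6212 -0.141   0.09  ]
 [ 0.5653 -0.1318  0.09  ]
 [ 0.5722 -0.0754  0.09  ]
 [ 0.6284 -0.0803  0.09  ]]
frame D [[ 0.6299 -0.0837  0.09  ]
 [ 0.6241 -0.1397  0.09  ]
 [ 0.5656 -0.1326  0.09  ]
 [ 0.572  -0.0728  0.09  ]]
dial disc S [ 0.5382 -0.2458  0.1   ] D [ 0.5237 -0.245   0.1   ]
pointer S [array([ 0.6379, -0.1944,  0.095 ]), array([ 0.63  , -0.2257,  0.095 ])]
bluetee (array([0.3826, 0.2762, 0.1806]), [np.float64(9.09020909853283e-05), np.float64(9.090209098523103e-05)])
[-3.1404 -0.      0.4658]
[[ 0.0013 -0.9661 -0.2582  0.0702]
 [ 1.      0.0011  0.0008  0.0006]
 [-0.0005 -0.2582  0.9661 -0.1619]
 [ 0.      0.      0.      1.    ]]
```

View pics/wrist0.png

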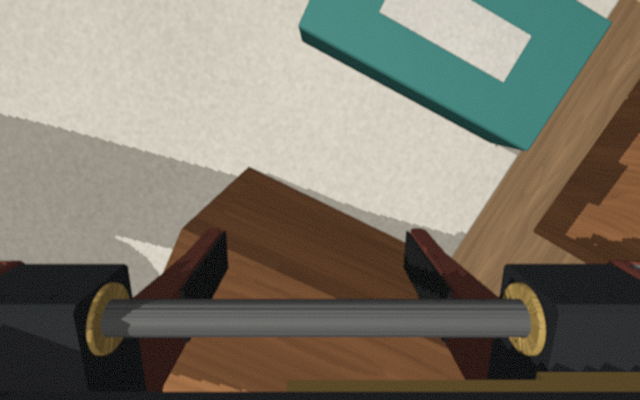

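>>> play_rows(
  deltas=[
    {"tz": 0.05},
    {"tz": 0.09, "tx": 0.02, "ty": 0.02},
    {"tz": 0.13, "tx": 0.05, "ty": 0.05, "rz": 8},
    {"tz": 0.13, "tx": 0.085, "ty": 0.085, "rz": 16},
    {"tz": 0.13, "tx": 0.12, "ty": 0.12, "rz": 24},
  ],
)

```text
validation failed for argument at $.de...
```

>>> play_rows(
  deltas=[
    {"tx": 0.035, "ty": 0.035, "rz": 8},
    {"tx": 0.07, "ty": 0.07, "rz": 16},
    {"tx": 0.105, "ty": 0.105, "rz": 24},
    {"tx": 0.13, "ty": 0.14, "rz": 32},
    {"tx": 0.14, "ty": 0.15, "rz": 32},
  ],
)

```text
validation failed for argument at $.de...
```

>>> play_rows(
  deltas=[
    {},
    {},
  ],
)

```text
validation failed for argument at $.de...
```

```bash
python3 - <<'E'
from h import *
s=env.get_state();c=cam("wrist");im=eyes.camera("wrist");cv2.imwrite("pics/w1.png",im)
np.savez("w1.npz",K=c[0],R=c[1],t=c[2])
print(s["t"],s["position"],s["ee_rot"],np.abs(s["qd"]).max(),s["force"])
E
```

```text
0.15 [ 0.28056928 -0.55802263  0.22209671] [-3.14044703e+00 -4.74020134e-05  4.65809263e-01] 0.0028445604564242832 [-0.2427634   0.49412374 -0.25738058]
```

View pics/w1.png

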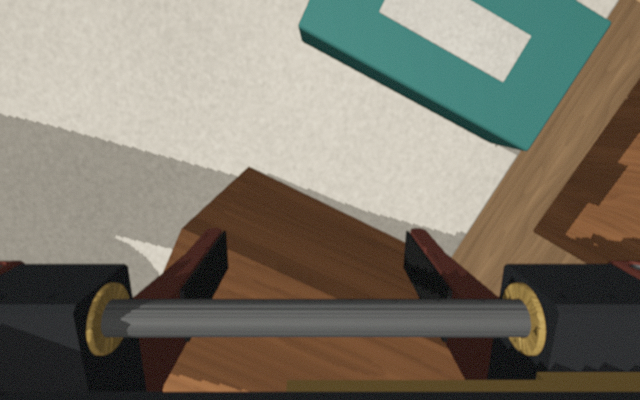

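The moves were refused and the arm hasn't moved, so this picture is the same as before. Each row probably needs all seven keys.

>>> play_rows(
  deltas=[
    {"rx": 0, "ry": 0, "rz": 0, "tx": 0, "ty": 0, "tz": 0.05, "grip": 0},
    {"rx": 0, "ry": 0, "rz": 0, "tx": 0.02, "ty": 0.02, "tz": 0.09, "grip": 0},
    {"rx": 0, "ry": 0, "rz": 8, "tx": 0.05, "ty": 0.05, "tz": 0.12, "grip": 0},
    {"rx": 0, "ry": 0, "rz": 16, "tx": 0.085, "ty": 0.085, "tz": 0.13, "grip": 0},
    {"rx": 0, "ry": 0, "rz": 24, "tx": 0.12, "ty": 0.12, "tz": 0.13, "grip": 0},
  ],
)

```text
t: 0.7
position: [0.4008, -0.4393, 0.3552]
ee_rot: [3.137, 0.001, 0.889]
force: [1.2, -0.2, -0.1]
finger_gap: 0.997
grasp_force: 0.0
```

>>> play_rows(
  deltas=[
    {"rx": 0, "ry": 0, "rz": 8, "tx": 0.035, "ty": 0.035, "tz": 0, "grip": 0},
    {"rx": 0, "ry": 0, "rz": 16, "tx": 0.07, "ty": 0.07, "tz": 0, "grip": 0},
    {"rx": 0, "ry": 0, "rz": 24, "tx": 0.105, "ty": 0.105, "tz": 0, "grip": 0},
    {"rx": 0, "ry": 0, "rz": 32, "tx": 0.13, "ty": 0.14, "tz": 0, "grip": 0},
    {"rx": 0, "ry": 0, "rz": 32, "tx": 0.14, "ty": 0.15, "tz": 0, "grip": 0},
  ],
)

```text
t: 1.2
position: [0.5413, -0.2863, 0.3524]
ee_rot: [-3.141, -0.001, 1.449]
force: [-1.0, -0.4, 0.5]
finger_gap: 1.001
grasp_force: 0.0
```

>>> play_rows(
  deltas=[
    {"rx": 0, "ry": 0, "rz": 0, "tx": 0, "ty": 0, "tz": 0, "grip": 0},
    {"rx": 0, "ry": 0, "rz": 0, "tx": 0, "ty": 0, "tz": 0, "grip": 0},
  ],
)

```text
t: 1.4
position: [0.5389, -0.2903, 0.3525]
ee_rot: [-3.141, 0.0, 1.442]
force: [0.5, -0.3, 0.6]
finger_gap: 1.003
grasp_force: 0.0
```

```bash
python3 - <<'E'
from h import *
s=env.get_state();c=cam("wrist");im=eyes.camera("wrist");cv2.imwrite("pics/w2.png",im)
np.savez("w2.npz",K=c[0],R=c[1],t=c[2])
print(s["t"],s["position"],s["ee_rot"],np.abs(s["qd"]).max(),s["force"],s["joints"])
E
```

```text
1.4 [ 0.53893897 -0.29032455  0.3524611 ] [-3.14095546e+00  4.33434639e-04  1.44160181e+00] 0.023526191971786455 [ 0.48950972 -0.32100213  0.58189748] [-5.13239928e-01  2.87212303e-01  1.52311609e+00 -6.59360866e-04
  1.33169269e+00 -3.83888977e-01]
```

View pics/w2.png

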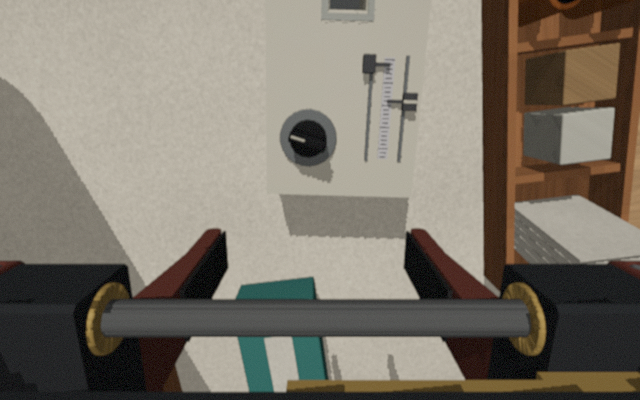

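The wrist view shows the housing from above: well frame at (348,8), pointer block (369,64) with its finger to (391,66), tab block (410,102) with its finger to (388,102), and the dial at (308,138). I'll take a zoomed crop with the dark-mask numbers.

```bash
python3 - <<'E'
from h import *
im=cv2.imread("pics/w2.png")
g=np.clip(im.astype(float)*1.3+20,0,255).astype(np.uint8)
a=cv2.resize(g[100:180,270:345],(562,600),interpolation=cv2.INTER_CUBIC)
b=cv2.resize(g[45:115,355:425],(238,238),interpolation=cv2.INTER_NEAREST)
o=np.zeros((600,800,3),np.uint8);o[:,:562]=a;o[:238,562:]=b;cv2.imwrite("pics/crop2.png",o)
d=np.load("w2.npz");c=(d["K"],d["R"],d["t"])
gr=im.max(2)
for n,(x0,x1,y0,y1) in {"scale":(358,422,45,170)}.items():
    m=(gr[y0:y1,x0:x1]<75).astype(np.uint8)
    k,l,st,ce=cv2.connectedComponentsWithStats(m)
    for i in range(1,k):
        if st[i,4]>15: print(st[i],ce[i]+[x0,y0])
E
```

```text
[  5  10  26  26 244] [370.1557377   64.71721311]
[ 30  48  29  23 182] [406.95054945 102.36263736]
```

View pics/crop2.png

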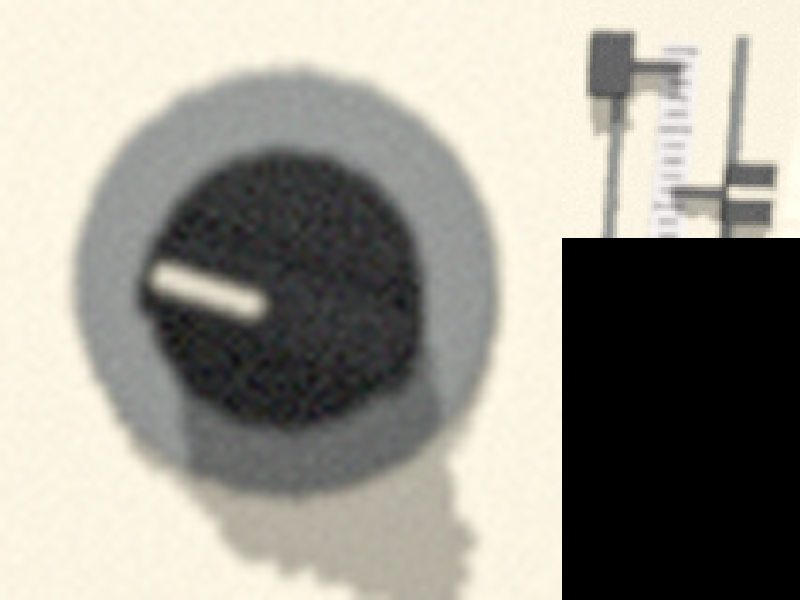

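The crop shows the dial bar's white index line running from (290.7,136.7) to (305.3,140.7), so the bar is about 15° off the image row. The pointer finger is at row ~65 and the tab finger at row ~101.5.

```bash
cat >> h.py <<'E'
def rowc(gr,x0,x1,y0,y1):
    """darkness-weighted line centre of a finger in a window"""
    w=np.clip(np.median(gr[y0:y1,x0:x1])-gr[y0:y1,x0:x1].astype(float)-35,0,None)
    ys,xs=np.mgrid[y0:y1,x0:x1]; return np.array([(w*xs).sum(),(w*ys).sum()])/w.sum()
E
python3 - <<'E'
from h import *
np.set_printoptions(precision=4,suppress=True)
im=cv2.imread("pics/w2.png");gr=im.max(2)
d=np.load("w2.npz");c=(d["K"],d["R"],d["t"])
print(gr[58:75,378:390:3].T); print(gr[95:112,390:402:3].T)
# housing edges: left & right edges of top by colour
hsv=cv2.cvtColor(im,cv2.COLOR_BGR2HSV)
o,_=ray(c,(320,200));print("cam",o)
P=lambda uv,z=.09:onz(c,uv,z)
m=(gr>0)
for r in (30,60,90,120,150,180):
    row=cv2.GaussianBlur(im,(1,9),0)[r].astype(int)
    gl=np.abs(np.diff(row[255:280].sum(1))); 
    grr=np.abs(np.diff(row[408:436].sum(1)))
    print(r,255+gl.argmax(),gl.max(),408+grr.argmax(),grr.max(),P((255.5+gl.argmax(),r)),P((408.5+grr.argmax(),r)))
yaw=-0.118
ptr=P((391,65),.095);tab=P((387.4,101.5),.095)
print("ptr",ptr,"tab",tab)
print("dial line",P((290.7,136.7),.134),P((305.3,140.7),.134))
# disc ring outer: crop ellipse (75..498, 65..495)
print("disc c",P((270+286/7.5,100+280/7.5),.10))
print("frame bottom",[P(q) for q in((322,19),(373,20))])
E
```

```text
[[178 179 180 171 138  87  66  74  98 117 122 125 125 136 161 176 177]
 [175 177 178 171 139  97  69  74  99 120 125 123 123 142 163 176 177]
 [170 162 168 164 135  93  65  70  93 109 122 123 121 124 132 153 167]
 [161 138 150 161 139 100  66  66  87 100  90  92 107 118 110 113 150]]
[[170 161 166 167 136  91  67  79 107 107 102 106 135 157 173 175 175]
 [179 179 178 173 143  99  72  81 110 121 124 124 122 140 165 176 179]
 [178 176 179 172 150 106  68  78 107 121 126 122 137 165 177 179 179]
 [179 181 180 174 150 108  70  75 103 119 125 124 127 127 142 165 179]]
cam [ 0.5485 -0.2213  0.5143]
30 265 5 427 13 [ 0.5029 -0.1373  0.09  ] [ 0.6807 -0.1602  0.09  ]
60 264 9 409 92 [ 0.4967 -0.1679  0.09  ] [ 0.6591 -0.1888  0.09  ]
90 265 7 417 11 [ 0.4925 -0.2001  0.09  ] [ 0.6663 -0.2225  0.09  ]
120 265 8 414 37 [ 0.4869 -0.2335  0.09  ] [ 0.661  -0.2559  0.09  ]
150 265 8 414 9 [ 0.4811 -0.2684  0.09  ] [ 0.659  -0.2912  0.09  ]
180 266 9 412 9 [ 0.4763 -0.305   0.09  ] [ 0.6545 -0.3279  0.09  ]
ptr [ 0.6369 -0.1918  0.095 ] tab [ 0.63   -0.2307  0.095 ]
dial line [ 0.5172 -0.2529  0.134 ] [ 0.5321 -0.2591  0.134 ]
disc c [ 0.5344 -0.259   0.1   ]
frame bottom [array([ 0.5663, -0.1343,  0.09  ]), array([ 0.6218, -0.1425,  0.09  ])]
```

>>> play_rows(
  deltas=[
    {"rx": 0, "ry": 0, "rz": 3, "tx": 0, "ty": 0.04, "tz": 0.005, "grip": 0},
    {"rx": 0, "ry": 0, "rz": 6, "tx": -0.005, "ty": 0.09, "tz": 0.01, "grip": 0},
    {"rx": 0, "ry": 0, "rz": 9, "tx": -0.01, "ty": 0.14, "tz": 0.01, "grip": 0},
    {"rx": 0, "ry": 0, "rz": 12, "tx": -0.02, "ty": 0.19, "tz": 0.01, "grip": 0},
    {"rx": 0, "ry": 0, "rz": 12, "tx": -0.03, "ty": 0.24, "tz": 0.01, "grip": 0},
  ],
)

```text
t: 1.95
position: [0.509, -0.0525, 0.3628]
ee_rot: [3.141, 0.0, 1.65]
force: [0.9, 1.1, -0.7]
finger_gap: 1.0
grasp_force: 0.0
```

>>> play_rows(
  deltas=[
    {"rx": 0, "ry": 0, "rz": 0, "tx": -0.01, "ty": 0.05, "tz": 0, "grip": 0},
    {"rx": 0, "ry": 0, "rz": 0, "tx": -0.02, "ty": 0.1, "tz": 0, "grip": 0},
    {"rx": 0, "ry": 0, "rz": 0, "tx": -0.03, "ty": 0.13, "tz": 0, "grip": 0},
    {"rx": 0, "ry": 0, "rz": 0, "tx": -0.03, "ty": 0.13, "tz": 0, "grip": 0},
    {"rx": 0, "ry": 0, "rz": 0, "tx": -0.03, "ty": 0.13, "tz": 0, "grip": 0},
  ],
)

```text
t: 2.45
position: [0.48, 0.0768, 0.3629]
ee_rot: [3.141, 0.001, 1.652]
force: [-0.2, 0.2, -0.8]
finger_gap: 1.003
grasp_force: 0.0
```

```bash
python3 - <<'E'
from h import *
np.set_printoptions(precision=4,suppress=True)
s=env.get_state();c=cam("wrist");im=eyes.camera("wrist");cv2.imwrite("pics/w3.png",im)
np.savez("w3.npz",K=c[0],R=c[1],t=c[2])
print(s["t"],s["position"],s["ee_rot"])
for n,p in dict(tee=(.4775,.2025,.19),ball=(.4811,.1576,.188),plain=(.4743,.247,.196),slot=(.4775,.2025,.085)).items(): print(n,proj(c,p))
E
```

```text
2.45 [0.48   0.0768 0.3629] [3.1411 0.0005 1.6519]
tee [324.2295  36.5605]
ball [323.7473  90.2748]
plain [325.3145 -23.1538]
slot [322.1199  52.8622]
```

View pics/w3.png

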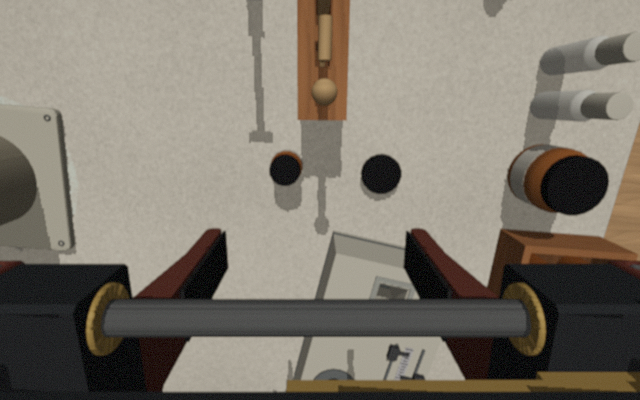

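The wrist view shows the tee crossbar at (323.5,37), against (324.2,36.6) predicted, with the ball at (323.5,91). The gripper is aligned with the row, so I'll move over it and descend.

>>> play_rows(
  deltas=[
    {"rx": 0, "ry": 0, "rz": 0, "tx": -0.001, "ty": 0.045, "tz": 0, "grip": 0},
    {"rx": 0, "ry": 0, "rz": 0, "tx": -0.002, "ty": 0.09, "tz": 0, "grip": 0},
    {"rx": 0, "ry": 0, "rz": 0, "tx": -0.003, "ty": 0.126, "tz": -0.02, "grip": 0},
    {"rx": 0, "ry": 0, "rz": 0, "tx": -0.003, "ty": 0.126, "tz": -0.05, "grip": 0},
    {"rx": 0, "ry": 0, "rz": 0, "tx": -0.003, "ty": 0.126, "tz": -0.09, "grip": 0},
  ],
)

```text
t: 3.0
position: [0.479, 0.2034, 0.2729]
ee_rot: [3.138, -0.001, 1.651]
force: [1.4, -0.2, 0.2]
finger_gap: 1.005
grasp_force: 0.0
```

>>> play_rows(
  deltas=[
    {"rx": 0, "ry": 0, "rz": 0, "tx": 0, "ty": 0, "tz": -0.03, "grip": 0},
    {"rx": 0, "ry": 0, "rz": 0, "tx": 0, "ty": 0, "tz": -0.06, "grip": 0},
    {"rx": 0, "ry": 0, "rz": 0, "tx": 0, "ty": 0, "tz": -0.09, "grip": 0},
    {"rx": 0, "ry": 0, "rz": 0, "tx": 0, "ty": 0, "tz": -0.12, "grip": 0},
    {"rx": 0, "ry": 0, "rz": 0, "tx": 0, "ty": 0, "tz": -0.12, "grip": 0.3},
  ],
)

```text
t: 3.5
position: [0.4754, 0.2009, 0.1492]
ee_rot: [-3.135, 0.002, 1.65]
force: [-0.0, 0.4, 0.1]
finger_gap: 0.945
grasp_force: 0.0
```

>>> play_rows(
  deltas=[
    {"rx": 0, "ry": 0, "rz": 0, "tx": 0, "ty": 0, "tz": 0, "grip": 0.5},
    {"rx": 0, "ry": 0, "rz": 0, "tx": 0, "ty": 0, "tz": 0, "grip": 0.7},
    {"rx": 0, "ry": 0, "rz": 0, "tx": 0, "ty": 0, "tz": 0, "grip": 0.8},
    {"rx": 0, "ry": 0, "rz": 0, "tx": 0, "ty": 0, "tz": 0, "grip": 1},
    {"rx": 0, "ry": 0, "rz": 0, "tx": 0, "ty": 0, "tz": 0, "grip": 1},
  ],
  grip_force=12,
)

```text
t: 4.0
position: [0.4774, 0.2039, 0.1535]
ee_rot: [3.14, -0.0, 1.653]
force: [-0.3, -0.6, -0.9]
finger_gap: 0.495
grasp_force: 0.0
```

>>> play_rows(
  deltas=[
    {"rx": 0, "ry": 0, "rz": 0, "tx": 0, "ty": 0, "tz": 0, "grip": 1},
    {"rx": 0, "ry": 0, "rz": 0, "tx": 0, "ty": 0, "tz": 0, "grip": 1},
    {"rx": 0, "ry": 0, "rz": 0, "tx": 0, "ty": 0, "tz": 0, "grip": 1},
  ],
)

```text
t: 4.3
position: [0.477, 0.2038, 0.1527]
ee_rot: [-3.142, 0.0, 1.653]
force: [-0.0, 0.1, -0.0]
finger_gap: 0.22
grasp_force: 0.0
```

>>> play_rows(
  deltas=[
    {"rx": 0, "ry": 0, "rz": 0, "tx": 0, "ty": 0, "tz": 0, "grip": 1},
    {"rx": 0, "ry": 0, "rz": 0, "tx": 0, "ty": 0, "tz": 0, "grip": 1},
    {"rx": 0, "ry": 0, "rz": 0, "tx": 0, "ty": 0, "tz": 0, "grip": 1},
    {"rx": 0, "ry": 0, "rz": 0, "tx": 0, "ty": 0, "tz": 0, "grip": 1},
  ],
)

```text
t: 4.7
position: [0.477, 0.2037, 0.1526]
ee_rot: [-3.141, 0.0, 1.653]
force: [-0.4, -0.3, 1.3]
finger_gap: 0.133
grasp_force: 12.0
```

>>> play_rows(
  deltas=[
    {"rx": 0, "ry": 0, "rz": 0, "tx": 0, "ty": 0, "tz": 0.01, "grip": 1},
    {"rx": 0, "ry": 0, "rz": 0, "tx": 0, "ty": 0, "tz": 0.03, "grip": 1},
    {"rx": 0, "ry": 0, "rz": 0, "tx": 0, "ty": 0, "tz": 0.055, "grip": 1},
    {"rx": 0, "ry": 0, "rz": 0, "tx": 0, "ty": 0, "tz": 0.08, "grip": 1},
    {"rx": 0, "ry": 0, "rz": 0, "tx": 0, "ty": 0, "tz": 0.11, "grip": 1},
  ],
)

```text
t: 5.2
position: [0.4766, 0.2035, 0.2639]
ee_rot: [-3.141, 0.0, 1.653]
force: [0.0, -0.4, -1.1]
finger_gap: 0.136
grasp_force: 12.0
```

>>> play_rows(
  deltas=[
    {"rx": 0, "ry": 0, "rz": 0, "tx": 0, "ty": 0, "tz": 0.02, "grip": 1},
    {"rx": 0, "ry": 0, "rz": 0, "tx": 0, "ty": 0, "tz": 0.03, "grip": 1},
    {"rx": 0, "ry": 0, "rz": 0, "tx": 0, "ty": 0, "tz": 0.03, "grip": 1},
  ],
)

```text
t: 5.5
position: [0.4777, 0.204, 0.2942]
ee_rot: [3.139, -0.001, 1.653]
force: [-0.3, -0.5, -0.7]
finger_gap: 0.136
grasp_force: 12.0
```

```bash
python3 - <<'E'
from h import *
a=eyes.camera("scene");b=eyes.camera("side")
cv2.imwrite("pics/s2.png",a);cv2.imwrite("pics/d2.png",b)
f=lambda im,x,y,w,h:cv2.resize(im[y:y+h,x:x+w],(400,560),interpolation=cv2.INTER_CUBIC)
cv2.imwrite("pics/crop3.png",np.hstack([f(a,330,90,150,210),f(b,190,90,150,210)]))
E
```

```text
(no output)
```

View pics/crop3.png

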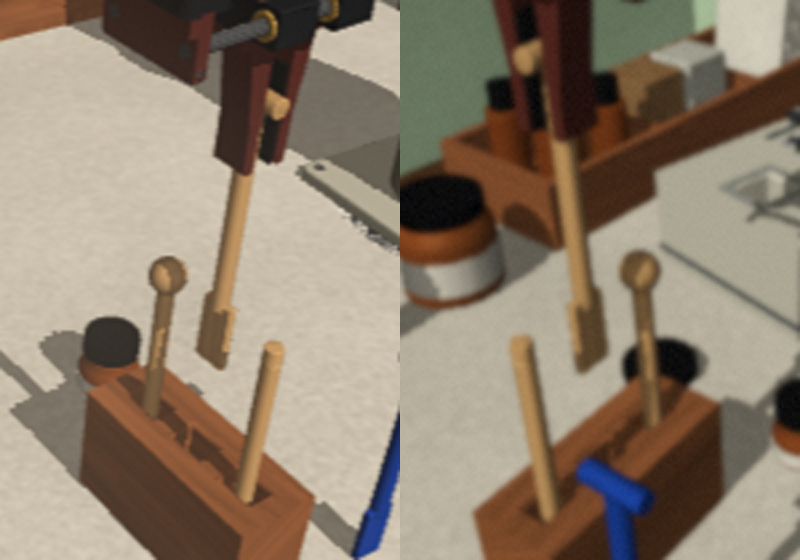

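Both views show the tee spatula held alone, with the other two still in the holder. The blade bottom is at scene (409.4,225) and side (261.2,227.2).

```bash
python3 - <<'E'
from h import *
print(tri(cam("scene"),(409.4,225),cam("side"),(261.2,227.2)), env.get_state()["position"])
E
```

```text
(array([0.47689128, 0.20355968, 0.15271537]), [np.float64(0.0008764638308134999), np.float64(0.0008764638308135879)]) [0.47658158 0.20350111 0.29202555]
```

>>> play_rows(
  deltas=[
    {"rx": 0, "ry": 0, "rz": -2, "tx": 0.01, "ty": -0.02, "tz": 0, "grip": 1},
    {"rx": 0, "ry": 0, "rz": -4, "tx": 0.025, "ty": -0.06, "tz": 0, "grip": 1},
    {"rx": 0, "ry": 0, "rz": -7, "tx": 0.04, "ty": -0.1, "tz": 0, "grip": 1},
    {"rx": 0, "ry": 0, "rz": -10, "tx": 0.055, "ty": -0.14, "tz": 0, "grip": 1},
    {"rx": 0, "ry": 0, "rz": -13.2, "tx": 0.07, "ty": -0.18, "tz": 0, "grip": 1},
  ],
)

```text
t: 6.1
position: [0.5466, 0.0221, 0.291]
ee_rot: [-3.139, 0.0, 1.42]
force: [0.0, 0.6, -0.4]
finger_gap: 0.132
grasp_force: 12.0
```

>>> play_rows(
  deltas=[
    {"rx": 0, "ry": 0, "rz": 0, "tx": 0.015, "ty": -0.04, "tz": 0, "grip": 1},
    {"rx": 0, "ry": 0, "rz": 0, "tx": 0.03, "ty": -0.08, "tz": 0, "grip": 1},
    {"rx": 0, "ry": 0, "rz": 0, "tx": 0.042, "ty": -0.112, "tz": 0, "grip": 1},
    {"rx": 0, "ry": 0, "rz": 0, "tx": 0.051, "ty": -0.132, "tz": -0.01, "grip": 1},
    {"rx": 0, "ry": 0, "rz": 0, "tx": 0.051, "ty": -0.132, "tz": -0.03, "grip": 1},
  ],
)

```text
t: 6.6
position: [0.5993, -0.1107, 0.2617]
ee_rot: [3.14, 0.0, 1.42]
force: [0.7, 0.6, 0.3]
finger_gap: 0.133
grasp_force: 12.0
```

>>> play_rows(
  deltas=[
    {"rx": 0, "ry": 0, "rz": 0, "tx": 0, "ty": 0, "tz": 0, "grip": 1},
    {"rx": 0, "ry": 0, "rz": 0, "tx": 0, "ty": 0, "tz": 0, "grip": 1},
  ],
)

```text
t: 6.8
position: [0.5972, -0.1076, 0.2613]
ee_rot: [-3.138, -0.0, 1.423]
force: [-0.2, -0.4, -0.1]
finger_gap: 0.135
grasp_force: 12.0
```

```bash
python3 - <<'E'
from h import *
s=env.get_state();print(s["position"],s["ee_rot"])
a=eyes.camera("scene");b=eyes.camera("side")
cv2.imwrite("pics/s3.png",a);cv2.imwrite("pics/d3.png",b)
f=lambda im,x,y,w,h:cv2.resize(im[y:y+h,x:x+w],(400,480),interpolation=cv2.INTER_CUBIC)
cv2.imwrite("pics/crop4.png",np.hstack([f(a,215,90,100,120),f(b,275,80,100,120)]))
E
```

```text
[ 0.59720834 -0.10758672  0.26126377] [-3.13847617e+00 -3.69881039e-04  1.42268094e+00]
```

View pics/crop4.png

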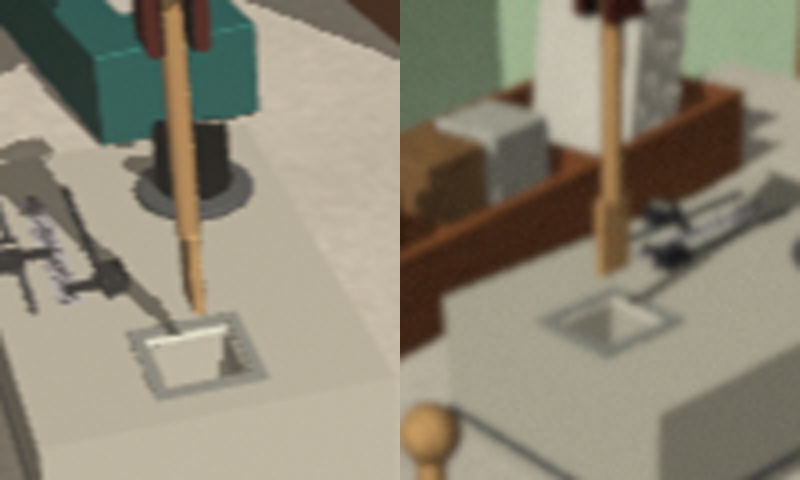

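The crops show the blade tip just over the well: tip at scene (264.2,167) and side (327,148), well centre at scene (264.5,178.2) and side (327.7,160.5).

```bash
python3 - <<'E'
from h import *
S,D=cam("scene"),cam("side")
print("tip",tri(S,(264.2,167),D,(327,148)));print("well",tri(S,(264.5,178.2),D,(327.7,160.5)))
a=np.array([(128,330),(238,313),(268,376),(157,398)])/4+[215,90];b=(np.array([(540,320),(615,290),(682,320),(606,358)])-[400,0])/4+[275,80]
print(np.mean([onz(S,p,.09) for p in a],0),np.mean([onz(D,p,.09) for p in b],0))
E
```

```text
tip (array([ 0.59652643, -0.10414034,  0.12150141]), [np.float64(0.0008188662951904257), np.float64(0.0008188662951902644)])
well (array([ 0.59635576, -0.10719325,  0.09067492]), [np.float64(0.0006507361933429912), np.float64(0.000650736193342981)])
[ 0.59598318 -0.10872947  0.09      ] [ 0.5970624  -0.10767133  0.09      ]
```

Only about 2 mm off, so I'll lower it.

>>> play_rows(
  deltas=[
    {"rx": 0, "ry": 0, "rz": 0, "tx": 0, "ty": -0.002, "tz": -0.015, "grip": 1},
    {"rx": 0, "ry": 0, "rz": 0, "tx": 0, "ty": -0.002, "tz": -0.035, "grip": 1},
    {"rx": 0, "ry": 0, "rz": 0, "tx": 0, "ty": -0.002, "tz": -0.055, "grip": 1},
    {"rx": 0, "ry": 0, "rz": 0, "tx": 0, "ty": -0.002, "tz": -0.075, "grip": 1},
    {"rx": 0, "ry": 0, "rz": 0, "tx": 0, "ty": -0.002, "tz": -0.09, "grip": 1},
  ],
)

```text
t: 7.4
position: [0.5975, -0.1099, 0.1711]
ee_rot: [-3.141, -0.0, 1.423]
force: [-0.2, 0.4, 0.4]
finger_gap: 0.134
grasp_force: 12.0
```

>>> play_rows(
  deltas=[
    {"rx": 0, "ry": 0, "rz": 0, "tx": 0, "ty": 0, "tz": -0.005, "grip": 1},
    {"rx": 0, "ry": 0, "rz": 0, "tx": 0, "ty": 0, "tz": -0.009, "grip": 1},
    {"rx": 0, "ry": 0, "rz": 0, "tx": 0, "ty": 0, "tz": -0.013, "grip": 1},
    {"rx": 0, "ry": 0, "rz": 0, "tx": 0, "ty": 0, "tz": -0.015, "grip": 1},
    {"rx": 0, "ry": 0, "rz": 0, "tx": 0, "ty": 0, "tz": -0.016, "grip": 1},
  ],
)

```text
t: 7.9
position: [0.5983, -0.1104, 0.157]
ee_rot: [3.141, 0.0, 1.422]
force: [0.3, -1.2, 0.2]
finger_gap: 0.133
grasp_force: 12.0
```

>>> play_rows(
  deltas=[
    {"rx": 0, "ry": 0, "rz": 0, "tx": 0, "ty": 0, "tz": -0.0005, "grip": 1},
    {"rx": 0, "ry": 0, "rz": 0, "tx": 0, "ty": 0, "tz": -0.001, "grip": 1},
    {"rx": 0, "ry": 0, "rz": 0, "tx": 0, "ty": 0, "tz": -0.001, "grip": 1},
  ],
)

```text
t: 8.2
position: [0.5981, -0.1103, 0.1558]
ee_rot: [3.141, 0.0, 1.422]
force: [-0.0, 0.2, -0.8]
finger_gap: 0.135
grasp_force: 12.0
```

>>> play_rows(
  deltas=[
    {"rx": 0, "ry": 0, "rz": 0, "tx": 0, "ty": 0, "tz": -0.001, "grip": 1},
    {"rx": 0, "ry": 0, "rz": 0, "tx": 0, "ty": 0, "tz": -0.002, "grip": 1},
    {"rx": 0, "ry": 0, "rz": 0, "tx": 0, "ty": 0, "tz": -0.002, "grip": 1},
  ],
)

```text
t: 8.5
position: [0.5979, -0.1103, 0.1535]
ee_rot: [-3.141, -0.0, 1.422]
force: [-1.0, -0.2, -0.6]
finger_gap: 0.135
grasp_force: 12.0
```

>>> play_rows(
  deltas=[
    {"rx": 0, "ry": 0, "rz": 0, "tx": 0, "ty": 0, "tz": -0.0005, "grip": 1},
    {"rx": 0, "ry": 0, "rz": 0, "tx": 0, "ty": 0, "tz": -0.001, "grip": 1},
    {"rx": 0, "ry": 0, "rz": 0, "tx": 0, "ty": 0, "tz": -0.001, "grip": 1},
  ],
)

```text
t: 8.8
position: [0.5981, -0.1103, 0.1527]
ee_rot: [3.142, 0.0, 1.422]
force: [0.5, -0.9, 0.0]
finger_gap: 0.137
grasp_force: 12.0
```

>>> play_rows(
  deltas=[
    {"rx": 0, "ry": 0, "rz": 0, "tx": 0, "ty": 0, "tz": -0.0005, "grip": 1},
    {"rx": 0, "ry": 0, "rz": 0, "tx": 0, "ty": 0, "tz": -0.001, "grip": 1},
    {"rx": 0, "ry": 0, "rz": 0, "tx": 0, "ty": 0, "tz": -0.001, "grip": 1},
  ],
)

```text
t: 9.1
position: [0.5985, -0.1104, 0.1526]
ee_rot: [3.141, 0.0, 1.422]
force: [-1.0, -0.3, 6.4]
finger_gap: 0.134
grasp_force: 12.0
```

```bash
python3 - <<'E'
from h import *
f=[]
for i in range(4): eyes.camera("side"); f.append(env.get_state()["force"])
print(np.mean(f,0),np.std(f,0))
E
```

```text
[-0.92131889  0.04457089  6.33278694] [0.65525396 1.00495757 0.52623248]
```

Contact with the well floor reads 6 N. I'll ease off and release gently.

>>> play_rows(
  deltas=[
    {"rx": 0, "ry": 0, "rz": 0, "tx": 0, "ty": 0, "tz": 0.0005, "grip": 1},
    {"rx": 0, "ry": 0, "rz": 0, "tx": 0, "ty": 0, "tz": 0.0005, "grip": 0.84},
    {"rx": 0, "ry": 0, "rz": 0, "tx": 0, "ty": 0, "tz": 0.0005, "grip": 0.82},
    {"rx": 0, "ry": 0, "rz": 0, "tx": 0, "ty": 0, "tz": 0.0005, "grip": 0.8},
    {"rx": 0, "ry": 0, "rz": 0, "tx": 0, "ty": 0, "tz": 0.0005, "grip": 0.75},
  ],
  grip_force=4,
)

```text
t: 9.8
position: [0.5979, -0.1103, 0.152]
ee_rot: [-3.141, -0.0, 1.422]
force: [-0.2, -0.2, -0.1]
finger_gap: 0.241
grasp_force: 0.0
```

>>> play_rows(
  deltas=[
    {"rx": 0, "ry": 0, "rz": 0, "tx": 0, "ty": 0, "tz": 0, "grip": 0.6},
    {"rx": 0, "ry": 0, "rz": 0, "tx": 0, "ty": 0, "tz": 0, "grip": 0.4},
    {"rx": 0, "ry": 0, "rz": 0, "tx": 0, "ty": 0, "tz": 0, "grip": 0.2},
    {"rx": 0, "ry": 0, "rz": 0, "tx": 0, "ty": 0, "tz": 0, "grip": 0},
    {"rx": 0, "ry": 0, "rz": 0, "tx": 0, "ty": 0, "tz": 0, "grip": 0},
  ],
)

```text
t: 10.3
position: [0.598, -0.1103, 0.1521]
ee_rot: [-3.142, 0.0, 1.422]
force: [-0.0, 0.2, -0.4]
finger_gap: 0.667
grasp_force: 0.0
```

>>> play_rows(
  deltas=[
    {"rx": 0, "ry": 0, "rz": 0, "tx": 0, "ty": 0, "tz": 0, "grip": 0},
    {"rx": 0, "ry": 0, "rz": 0, "tx": 0, "ty": 0, "tz": 0, "grip": 0},
    {"rx": 0, "ry": 0, "rz": 0, "tx": 0, "ty": 0, "tz": 0, "grip": 0},
    {"rx": 0, "ry": 0, "rz": 0, "tx": 0, "ty": 0, "tz": 0, "grip": 0},
    {"rx": 0, "ry": 0, "rz": 0, "tx": 0, "ty": 0, "tz": 0, "grip": 0},
  ],
)

```text
t: 10.8
position: [0.598, -0.1103, 0.1522]
ee_rot: [-3.142, 0.0, 1.422]
force: [-0.3, -0.1, -0.4]
finger_gap: 1.0
grasp_force: 0.0
```

```bash
python3 - <<'E'
from h import *
for n in("scene","side"):
    im=eyes.camera(n);cv2.imwrite(f"pics/{n}4.png",im)
    hsv=cv2.cvtColor(im,cv2.COLOR_BGR2HSV)
    c=cam(n)
    # expected crossbar
    print(n,"expect bar",proj(c,(.598,-.110,.19)),"mouth",proj(c,(.598,-.110,.09)))
    m=cv2.inRange(hsv,(8,70,80),(22,190,255))
    u,v=proj(c,(.598,-.11,.13)).astype(int)
    for r in range(v-45,v+35,5):
        xs=np.flatnonzero(m[r,u-30:u+31])+u-30
        print(r,(xs.min(),xs.max(),len(xs)) if len(xs) else None,end="; ")
    print()
print(env.get_state()["finger_gap"])
E
```

```text
scene expect bar [259.76753762 135.14727749] mouth [263.29604257 178.30037158]
116 None; 121 None; 126 (np.int64(235), np.int64(289), 2); 131 (np.int64(255), np.int64(261), 7); 136 (np.int64(257), np.int64(288), 8); 141 (np.int64(257), np.int64(288), 8); 146 (np.int64(258), np.int64(288), 7); 151 (np.int64(258), np.int64(264), 7); 156 (np.int64(235), np.int64(264), 7); 161 (np.int64(259), np.int64(264), 6); 166 (np.int64(260), np.int64(264), 5); 171 (np.int64(260), np.int64(265), 6); 176 (np.int64(260), np.int64(265), 6); 181 (np.int64(261), np.int64(265), 5); 186 None; 191 None; 
side expect bar [327.8469447 117.8312068] mouth [328.00089792 159.82284715]
98 None; 103 (np.int64(298), np.int64(343), 8); 108 (np.int64(307), np.int64(307), 1); 113 (np.int64(333), np.int64(338), 6); 118 (np.int64(318), np.int64(334), 17); 123 (np.int64(319), np.int64(357), 11); 128 (np.int64(303), np.int64(331), 13); 133 (np.int64(297), np.int64(331), 11); 138 (np.int64(322), np.int64(331), 10); 143 (np.int64(309), np.int64(331), 9); 148 (np.int64(297), np.int64(330), 7); 153 (np.int64(326), np.int64(330), 5); 158 (np.int64(326), np.int64(331), 6); 163 (np.int64(326), np.int64(330), 5); 168 None; 173 None; 
1.0042745282497363
```

The spatula stands near upright. Next I go straight up, then over to the dial while yawing about +76°.

>>> play_rows(
  deltas=[
    {"rx": 0, "ry": 0, "rz": 0, "tx": 0, "ty": 0, "tz": 0.02, "grip": 0},
    {"rx": 0, "ry": 0, "rz": 0, "tx": 0, "ty": 0, "tz": 0.05, "grip": 0},
    {"rx": 0, "ry": 0, "rz": 0, "tx": 0, "ty": 0, "tz": 0.09, "grip": 0},
    {"rx": 0, "ry": 0, "rz": 0, "tx": 0, "ty": 0, "tz": 0.13, "grip": 0},
    {"rx": 0, "ry": 0, "rz": 8, "tx": -0.005, "ty": -0.02, "tz": 0.15, "grip": 0},
  ],
)

```text
t: 11.4
position: [0.5947, -0.1293, 0.3061]
ee_rot: [3.137, 0.001, 1.565]
force: [0.7, -0.9, 0.5]
finger_gap: 1.0
grasp_force: 0.0
```

>>> play_rows(
  deltas=[
    {"rx": 0, "ry": 0, "rz": 8, "tx": -0.01, "ty": -0.03, "tz": 0, "grip": 0},
    {"rx": 0, "ry": 0, "rz": 16, "tx": -0.02, "ty": -0.06, "tz": 0, "grip": 0},
    {"rx": 0, "ry": 0, "rz": 24, "tx": -0.04, "ty": -0.09, "tz": 0, "grip": 0},
    {"rx": 0, "ry": 0, "rz": 32, "tx": -0.05, "ty": -0.12, "tz": 0, "grip": 0},
    {"rx": 0, "ry": 0, "rz": 40, "tx": -0.058, "ty": -0.13, "tz": 0, "grip": 0},
  ],
)

```text
t: 11.9
position: [0.5341, -0.2627, 0.3022]
ee_rot: [-3.141, 0.001, 2.264]
force: [0.2, 1.1, 0.4]
finger_gap: 0.996
grasp_force: 0.0
```

>>> play_rows(
  deltas=[
    {"rx": 0, "ry": 0, "rz": 8, "tx": 0, "ty": 0, "tz": 0, "grip": 0},
    {"rx": 0, "ry": 0, "rz": 16, "tx": 0, "ty": 0, "tz": 0, "grip": 0},
    {"rx": 0, "ry": 0, "rz": 24, "tx": 0, "ty": 0, "tz": 0, "grip": 0},
    {"rx": 0, "ry": 0, "rz": 28, "tx": 0, "ty": 0, "tz": 0, "grip": 0},
    {"rx": 0, "ry": 0, "rz": 28, "tx": 0, "ty": 0, "tz": 0, "grip": 0},
  ],
)

```text
t: 12.4
position: [0.5349, -0.2603, 0.3021]
ee_rot: [-3.142, -0.0, 2.749]
force: [-1.0, -0.4, -0.5]
finger_gap: 1.003
grasp_force: 0.0
```

```bash
python3 - <<'E'
from h import *
s=env.get_state();print(s["t"],s["position"],s["ee_rot"],s["joints"])
for n in("scene","side"):
    im=eyes.camera(n);cv2.imwrite(f"pics/{n}5.png",im)
    m=cv2.inRange(cv2.cvtColor(im,cv2.COLOR_BGR2HSV),(8,70,80),(22,190,255))
    u,v=proj(cam(n),(.598,-.11,.13)).astype(int)
    for r in range(v-35,v+35,8):
        xs=np.flatnonzero(m[r,u-12:u+13])+u-12
        print(r,(xs.min(),xs.max(),len(xs)) if len(xs) else None,end="; ")
E
```

```text
12.4 [ 0.53492036 -0.26029685  0.30211412] [-3.14158758e+00 -1.10796269e-04  2.74910594e+00] [-4.72874984e-01  2.98735769e-01  1.62142950e+00 -1.48509051e-05
  1.22153742e+00 -1.65117951e+00]
126 None; 134 (np.int64(256), np.int64(262), 7); 142 (np.int64(258), np.int64(263), 6); 150 (np.int64(258), np.int64(263), 6); 158 (np.int64(259), np.int64(264), 6); 166 (np.int64(260), np.int64(264), 5); 174 (np.int64(260), np.int64(265), 6); 182 (np.int64(261), np.int64(266), 6); 190 None; 108 None; 116 (np.int64(325), np.int64(336), 12); 124 (np.int64(315), np.int64(331), 10); 132 (np.int64(325), np.int64(331), 7); 140 (np.int64(317), np.int64(331), 8); 148 (np.int64(326), np.int64(330), 5); 156 (np.int64(326), np.int64(331), 6); 164 (np.int64(326), np.int64(330), 5); 172 None;
```

>>> play_rows(
  deltas=[
    {"rx": 0, "ry": 0, "rz": 0, "tx": 0, "ty": 0, "tz": -0.03, "grip": 0},
    {"rx": 0, "ry": 0, "rz": 0, "tx": 0, "ty": 0, "tz": -0.07, "grip": 0},
    {"rx": 0, "ry": 0, "rz": 0, "tx": 0, "ty": 0, "tz": -0.11, "grip": 0},
    {"rx": 0, "ry": 0, "rz": 0, "tx": 0, "ty": 0, "tz": -0.145, "grip": 0.2},
    {"rx": 0, "ry": 0, "rz": 0, "tx": 0, "ty": 0, "tz": -0.17, "grip": 0.4},
  ],
)

```text
t: 13.0
position: [0.5341, -0.2597, 0.1298]
ee_rot: [3.141, -0.002, 2.747]
force: [0.2, -0.5, 0.4]
finger_gap: 0.857
grasp_force: 0.0
```

>>> play_rows(
  deltas=[
    {"rx": 0, "ry": 0, "rz": 0, "tx": 0, "ty": 0, "tz": -0.01, "grip": 0.4},
    {"rx": 0, "ry": 0, "rz": 0, "tx": 0, "ty": 0, "tz": -0.02, "grip": 0.5},
    {"rx": 0, "ry": 0, "rz": 0, "tx": 0, "ty": 0, "tz": -0.021, "grip": 0.6},
    {"rx": 0, "ry": 0, "rz": 0, "tx": 0, "ty": 0, "tz": -0.021, "grip": 0.7},
    {"rx": 0, "ry": 0, "rz": 0, "tx": 0, "ty": 0, "tz": -0.021, "grip": 1},
  ],
  grip_force=15,
)

```text
t: 13.5
position: [0.5358, -0.2607, 0.1124]
ee_rot: [-3.141, 0.002, 2.749]
force: [0.1, -0.8, 0.2]
finger_gap: 0.399
grasp_force: 0.0
```

>>> play_rows(
  deltas=[
    {"rx": 0, "ry": 0, "rz": 0, "tx": 0, "ty": 0, "tz": 0, "grip": 1},
    {"rx": 0, "ry": 0, "rz": 0, "tx": 0, "ty": 0, "tz": 0, "grip": 1},
    {"rx": 0, "ry": 0, "rz": 0, "tx": 0, "ty": 0, "tz": 0, "grip": 1},
    {"rx": 0, "ry": 0, "rz": 0, "tx": 0, "ty": 0, "tz": 0, "grip": 1},
    {"rx": 0, "ry": 0, "rz": 0, "tx": 0, "ty": 0, "tz": 0, "grip": 1},
  ],
)

```text
t: 14.0
position: [0.5353, -0.26, 0.1117]
ee_rot: [3.141, 0.0, 2.749]
force: [-0.3, 3.9, 5.9]
finger_gap: 0.163
grasp_force: 15.0
```

>>> play_rows(
  deltas=[
    {"rx": 0, "ry": 0, "rz": -4, "tx": 0, "ty": 0, "tz": 0, "grip": 1},
    {"rx": 0, "ry": 0, "rz": -10, "tx": 0, "ty": 0, "tz": 0, "grip": 1},
    {"rx": 0, "ry": 0, "rz": -16, "tx": 0, "ty": 0, "tz": 0, "grip": 1},
    {"rx": 0, "ry": 0, "rz": -22, "tx": 0, "ty": 0, "tz": 0, "grip": 1},
    {"rx": 0, "ry": 0, "rz": -28, "tx": 0, "ty": 0, "tz": 0, "grip": 1},
  ],
)

```text
t: 14.5
position: [0.5348, -0.2606, 0.1117]
ee_rot: [-3.141, 0.0, 2.256]
force: [-3.4, -0.9, 6.5]
finger_gap: 0.159
grasp_force: 15.0
```

```bash
python3 - <<'E'
from h import *
np.set_printoptions(precision=4,suppress=True)
s=env.get_state();print(s["position"],s["ee_rot"],s["force"],s["wrist_torque"])
im=eyes.camera("scene");cv2.imwrite("pics/s6.png",im);c=cam("scene")
for n,p in dict(ptr0=(.6369,-.1918,.095),ptrexp=(.6369-.0015,-.1918-.0097,.095),tab=(.63,-.2307,.095),slotP0=(.6369-.03,-.187,.095),tabblk=(.66,-.235,.095)).items():print(n,proj(c,p))
for f in("scene0","s6"):
    g=cv2.imread(f"pics/{f}.png").max(2);m=(g[125:180,200:260]<75).astype(np.uint8)
    k,l,st,ce=cv2.connectedComponentsWithStats(m)
    print(f,[(st[i].tolist(),(ce[i]+[200,125]).round(1).tolist()) for i in range(1,k) if st[i,4]>12])
E
```

```text
[ 0.5348 -0.2606  0.1117] [-3.1408  0.0002  2.2561] [-3.3676 -0.905   6.5204] [-0.0757  0.4574 -0.018 ]
ptr0 [230.536 161.636]
ptrexp [229.5913 159.2431]
tab [227.2174 152.1433]
slotP0 [244.748  159.1106]
tabblk [213.2131 154.6662]
scene0 [([51, 0, 9, 15, 95], [256.2, 131.8]), ([13, 27, 15, 6, 40], [218.1, 154.4]), ([32, 31, 14, 8, 55], [240.5, 159.4])]
s6 [([51, 6, 6, 8, 24], [253.9, 134.5]), ([13, 28, 15, 5, 38], [217.9, 154.4]), ([31, 28, 15, 8, 61], [240.5, 157.1])]
```

The dial turns with the tool and the pointer follows. Continuing.

>>> play_rows(
  deltas=[
    {"rx": 0, "ry": 0, "rz": -7, "tx": 0, "ty": 0, "tz": 0, "grip": 1},
    {"rx": 0, "ry": 0, "rz": -14, "tx": 0, "ty": 0, "tz": 0, "grip": 1},
    {"rx": 0, "ry": 0, "rz": -21, "tx": 0, "ty": 0, "tz": 0, "grip": 1},
    {"rx": 0, "ry": 0, "rz": -28, "tx": 0, "ty": 0, "tz": 0, "grip": 1},
    {"rx": 0, "ry": 0, "rz": -35, "tx": 0, "ty": 0, "tz": 0, "grip": 1},
  ],
)

```text
t: 15.05
position: [0.5338, -0.261, 0.1116]
ee_rot: [-3.139, 0.001, 1.645]
force: [-7.8, -1.9, 8.6]
finger_gap: 0.158
grasp_force: 15.0
```

>>> play_rows(
  deltas=[
    {"rx": 0, "ry": 0, "rz": -7, "tx": 0, "ty": 0, "tz": 0, "grip": 1},
    {"rx": 0, "ry": 0, "rz": -14, "tx": 0, "ty": 0, "tz": 0, "grip": 1},
    {"rx": 0, "ry": 0, "rz": -21, "tx": 0, "ty": 0, "tz": 0, "grip": 1},
    {"rx": 0, "ry": 0, "rz": -28, "tx": 0, "ty": 0, "tz": 0, "grip": 1},
    {"rx": 0, "ry": 0, "rz": -35, "tx": 0, "ty": 0, "tz": 0, "grip": 1},
  ],
)

```text
t: 15.55
position: [0.5328, -0.2608, 0.1117]
ee_rot: [-3.138, 0.002, 1.034]
force: [-10.4, -1.6, 12.0]
finger_gap: 0.159
grasp_force: 15.0
```

>>> play_rows(
  deltas=[
    {"rx": 0, "ry": 0, "rz": -4, "tx": 0, "ty": 0, "tz": 0, "grip": 1},
    {"rx": 0, "ry": 0, "rz": -8, "tx": 0, "ty": 0, "tz": 0, "grip": 1},
    {"rx": 0, "ry": 0, "rz": -8, "tx": 0, "ty": 0, "tz": 0, "grip": 1},
    {"rx": 0, "ry": 0, "rz": -8, "tx": 0, "ty": 0, "tz": 0, "grip": 1},
  ],
)

```text
t: 15.95
position: [0.5326, -0.2606, 0.1117]
ee_rot: [-3.138, 0.003, 0.899]
force: [-10.3, -1.6, 13.0]
finger_gap: 0.156
grasp_force: 15.0
```

```bash
cat > look.py <<'E'
from h import *
np.set_printoptions(precision=4,suppress=True,linewidth=150)
import sys
s=env.get_state();print(s["t"],s["position"],s["ee_rot"],s["force"])
c=cam("wrist");im=eyes.camera("wrist");cv2.imwrite(f"pics/{sys.argv[1]}.png",im)
a=-.152;ux=np.array([np.cos(a),np.sin(a),0]);uy=np.array([-np.sin(a),np.cos(a),0]);tab=np.array([.63,-.2307,.095])
print("tab px",proj(c,tab),"block",proj(c,tab+.03*ux))
# rectify the housing plane z=.095 to 0.5 mm/px, x=housing x (-40..50 mm), y down = housing -y (+50..-30)
src=np.float32([proj(c,tab+x*ux+y*uy) for x,y in((-.04,.03),(.05,.03),(.05,-.03),(-.04,-.03))])
dst=np.float32([(0,0),(360,0),(360,240),(0,240)])
g=cv2.warpPerspective(im,cv2.getPerspectiveTransform(src,dst),(361,241)).max(2)
cv2.imwrite(f"pics/{sys.argv[1]}r.png",g)
k,l,st,ce=cv2.connectedComponentsWithStats((g<85).astype(np.uint8))
for i in range(1,k):
    if st[i,4]>60: print(st[i],ce[i])
E
python3 look.py w7
```

```text
15.95 [ 0.5326 -0.2606  0.1117] [-3.138   0.0028  0.899 ] [-10.3079  -1.5847  12.9801]
tab px [434.8831  71.9912] block [493.5879  38.2823]
[   35     0   326   241 20772] [211.9803  82.1633]
[151 132  23   4  63] [162.4444 133.6032]
```

```bash
python3 - <<'E'
import cv2,numpy as np
g=cv2.imread("pics/w7r.png",0)
s=cv2.resize(g,(60,40),interpolation=cv2.INTER_AREA)
for r in s: print("".join("%3d "%(v) for v in r[::1]))
E
```

```text
188 188 158 133 133 134 133 133 130 131 129  85  80 110 170 185 186 185 185 185 185 173 181 179 177 177 176 177 180 182 183 183 183 163  69   3   0   0   0   0   0   0   0   0   0   0   0   0   0   0   0   0   0   0   0   0   0   0   0   0 
188 188 168 134 134 134 133 133 131 131 130  83  78 107 170 186 185 185 185 185 185 177 182 181 181 181 181 181 181 182 183 184 184 183 183 145  45   0   0   0   0   0   0   0   0   0   0   0   0   0   0   0   0   0   0   0   0   0   0   0 
188 188 178 135 134 133 134 133 131 132 129  82  76 100 164 186 185 185 185 185 185 174 182 154 131 134 133 138 177 183 183 183 183 183 183 183 177  65  13   0   0   0   0   0   0   0   0   0   0   0   0   0   0   0   0   0   0   0   0   0 
188 188 184 141 133 134 134 132 131 131 130  82  76  91 156 186 185 185 185 185 186 171 182 172 167 166 167 166 179 183 184 184 183 183 183 183 179  93 102  56   7   0   0   0   0   0   0   0   0   0   0   0   0   0   0   0   0   0   0   0 
188 188 187 160 144 134 134 132 131 131 130  82  78  91 148 184 185 186 186 185 185 173 182 181 182 181 182 181 181 182 184 184 184 184 
[... 7838 characters left out ...]
88 189 188 187 187 181 110 109 117 180 187 187 187 186 186 186 171 180 181 180 178 180 179 178 184 186 186 185 186 186 185 175  86 106 108 164 186 185 185 185 185 185 185 185 185 185 190 191 191 191 190 191 189 188 190 
188 188 188 188 188 188 188 188 187 187 181 110 109 117 179 187 187 187 187 187 186 163 129 129 127 122 123 126 132 178 186 185 186 186 186 186 173  89 106 108 165 186 185 185 185 185 185 185 185 185 185 191 191 191 195 195 193 191 190 194 
188 188 188 188 188 188 188 188 187 187 181 110 108 115 175 187 187 187 187 186 186 174 177 179 181 178 178 176 178 184 186 186 186 186 186 186 175  87 106 108 164 186 185 185 185 185 185 185 185 185 185 191 192 191 195 197 194 193 191 193
```

The rectified patch is clear enough to use: the pointer finger still has about 3.4 mm to go to the tab, i.e. 0.17 rad or 9.8°. I'll turn that far, with 2 mm of lateral relief for the side force.

>>> play_rows(
  deltas=[
    {"rx": 0, "ry": 0, "rz": -3, "tx": -0.001, "ty": 0, "tz": 0, "grip": 1},
    {"rx": 0, "ry": 0, "rz": -6, "tx": -0.002, "ty": 0, "tz": 0, "grip": 1},
    {"rx": 0, "ry": 0, "rz": -9.8, "tx": -0.002, "ty": 0, "tz": 0, "grip": 1},
    {"rx": 0, "ry": 0, "rz": -9.8, "tx": -0.002, "ty": 0, "tz": 0, "grip": 1},
    {"rx": 0, "ry": 0, "rz": -9.8, "tx": -0.002, "ty": 0, "tz": 0, "grip": 1},
  ],
)

```text
t: 16.5
position: [0.5323, -0.2604, 0.1117]
ee_rot: [-3.141, 0.001, 0.728]
force: [-4.2, 1.2, 7.9]
finger_gap: 0.159
grasp_force: 15.0
```

```bash
sed -i '/^k,l,st/,$d' look.py; cat >> look.py <<'E'
def edges(x0,x1):  # finger: top edge (lit->dark, level 128), bottom edge (dark->shadow/lit, level 100), in mm of rectified y
    p=g[:,x0:x1].mean(1); d=p[60:160].argmin()+60
    t=d
    while p[t]<128:t-=1
    b=d
    while p[b]<100:b+=1
    return np.array([t+(p[t]-128)/(p[t]-p[t+1]), b-(p[b]-100)/(p[b]-p[b-1])])/4
P,T=edges(100,130),edges(172,205)
print("ptr",P,P.mean(),"tab",T,T.mean(),"togo mm",(T-P),"deg",np.degrees((T-P)/20))
E
python3 look.py w8
```

```text
16.5 [ 0.5323 -0.2604  0.1117] [-3.1408  0.0011  0.7277] [-4.159   1.1602  7.9267]
tab px [404.6393  52.8838] block [457.8262   8.2757]
ptr [27.0941 30.9511] 29.02263791455738 tab [27.0945 30.9612] 29.027871074570108 togo mm [0.0004 0.0101] deg [0.001  0.0289]
```

Aligned to within 0.1 mm. Now I release and raise, then check.

>>> play_rows(
  deltas=[
    {"rx": 0, "ry": 0, "rz": 0, "tx": 0, "ty": 0, "tz": 0, "grip": 0.8},
    {"rx": 0, "ry": 0, "rz": 0, "tx": 0, "ty": 0, "tz": 0, "grip": 0.6},
    {"rx": 0, "ry": 0, "rz": 0, "tx": 0, "ty": 0, "tz": 0, "grip": 0.4},
    {"rx": 0, "ry": 0, "rz": 0, "tx": 0, "ty": 0, "tz": 0, "grip": 0.3},
    {"rx": 0, "ry": 0, "rz": 0, "tx": 0, "ty": 0, "tz": 0, "grip": 0.3},
  ],
)

```text
t: 17.05
position: [0.533, -0.2603, 0.111]
ee_rot: [-3.141, 0.0, 0.728]
force: [0.4, 0.6, 0.0]
finger_gap: 0.522
grasp_force: 0.0
```

```bash
python3 look.py w9
```

```text
17.05 [ 0.533  -0.2603  0.111 ] [-3.1414  0.0001  0.7276] [0.3914 0.6018 0.0316]
tab px [404.0593  54.1732] block [457.3307   9.5062]
ptr [27.1402 30.8756] 29.00790898448932 tab [27.1392 30.9097] 29.024462681475306 togo mm [-0.0009  0.0341] deg [-0.0027  0.0976]
```

>>> play_rows(
  deltas=[
    {"rx": 0, "ry": 0, "rz": 0, "tx": 0, "ty": 0, "tz": 0.02, "grip": 0.3},
    {"rx": 0, "ry": 0, "rz": 0, "tx": 0, "ty": 0, "tz": 0.06, "grip": 0.3},
    {"rx": 0, "ry": 0, "rz": 0, "tx": 0, "ty": 0, "tz": 0.1, "grip": 0.3},
    {"rx": 0, "ry": 0, "rz": 0, "tx": 0, "ty": 0, "tz": 0.14, "grip": 0.3},
    {"rx": 0, "ry": 0, "rz": 0, "tx": 0, "ty": 0, "tz": 0.18, "grip": 0.3},
  ],
)

```text
t: 17.6
position: [0.5328, -0.2601, 0.2928]
ee_rot: [-3.142, 0.0, 0.728]
force: [0.6, -1.3, 0.5]
finger_gap: 0.699
grasp_force: 0.0
```

>>> play_rows(
  deltas=[
    {"rx": 0, "ry": 0, "rz": 8, "tx": 0, "ty": -0.01, "tz": 0.02, "grip": 0.3},
    {"rx": 0, "ry": 0, "rz": 16, "tx": 0, "ty": -0.03, "tz": 0.04, "grip": 0.3},
    {"rx": 0, "ry": 0, "rz": 24, "tx": 0, "ty": -0.03, "tz": 0.06, "grip": 0.3},
    {"rx": 0, "ry": 0, "rz": 32, "tx": 0, "ty": -0.03, "tz": 0.06, "grip": 0.3},
    {"rx": 0, "ry": 0, "rz": 32, "tx": 0, "ty": -0.03, "tz": 0.06, "grip": 0.3},
  ],
)

```text
t: 18.1
position: [0.5331, -0.2905, 0.3517]
ee_rot: [3.141, 0.0, 1.287]
force: [0.2, 0.1, 0.0]
finger_gap: 0.7
grasp_force: 0.0
```

```bash
python3 look.py w10; python3 - <<'E'
from h import *
for n in("scene","side"):
    im=eyes.camera(n);cv2.imwrite(f"pics/{n}11.png",im)
    m=cv2.inRange(cv2.cvtColor(im,cv2.COLOR_BGR2HSV),(8,70,80),(22,190,255))
    u,v=proj(cam(n),(.598,-.11,.13)).astype(int)
    for r in range(v-35,v+35,10):
        xs=np.flatnonzero(m[r,u-12:u+13])+u-12
        print(r,(xs.min(),xs.max(),len(xs)) if len(xs) else None,end="; ")
    a=cv2.imread(f"pics/{n}0.png"); x0=(350,180,450,330) if n=="scene" else (215,180,320,335)
    d=cv2.absdiff(a,im)[x0[1]:x0[3],x0[0]:x0[2]].max(2)>50
    ys,xs=np.nonzero(d);print("\nholder diff",d.sum(),(np.percentile(xs,[5,50,95])+x0[0],np.percentile(ys,[5,50,95])+x0[1]))
E
```

```text
18.1 [ 0.5331 -0.2905  0.3517] [3.1405 0.0003 1.287 ] [0.2147 0.102  0.0129]
tab px [382.1113  89.0558] block [408.5019  85.4598]
ptr [27.635  31.0483] 29.34163974005228 tab [27.6415 31.2113] 29.426410784011924 togo mm [0.0065 0.163 ] deg [0.0187 0.467 ]
126 None; 136 (np.int64(257), np.int64(263), 7); 146 (np.int64(258), np.int64(263), 6); 156 (np.int64(259), np.int64(264), 6); 166 (np.int64(260), np.int64(264), 5); 176 (np.int64(260), np.int64(265), 6); 186 None; 
holder diff 796 (array([383., 396., 416.]), array([188., 210., 234.]))
108 None; 118 (np.int64(315), np.int64(334), 20); 128 (np.int64(325), np.int64(331), 7); 138 (np.int64(322), np.int64(331), 10); 148 (np.int64(326), np.int64(330), 5); 158 (np.int64(326), np.int64(331), 6); 168 None; 
holder diff 685 (array([253., 264., 286.]), array([186., 211., 238.]))
```

Pointer and tab are aligned and the spatula is standing. One last check that the ball and plain spatulas are unmoved.

```bash
python3 - <<'E'
from h import *
for n,w in(("scene",[(375,182,402,204),(425,215,445,245),(395,275,450,325)]),("side",[(270,180,292,202),(228,212,246,245),(215,275,300,335)])):
    A,B=cv2.imread(f"pics/{n}0.png"),cv2.imread(f"pics/{n}11.png")
    for x0,y0,x1,y1 in w:
        t=A[y0:y1,x0:x1]; r=cv2.matchTemplate(B[y0-15:y1+15,x0-15:x1+15],t,cv2.TM_CCOEFF_NORMED)
        _,s,_,p=cv2.minMaxLoc(r);print(n,(x0,y0),"shift",p[0]-15,p[1]-15,round(s,3))
E
```

```text
scene (375, 182) shift -5 -2 0.944
scene (425, 215) shift 0 0 1.0
scene (395, 275) shift 0 0 1.0
side (270, 180) shift 3 -4 0.883
side (228, 212) shift 0 0 0.998
side (215, 275) shift 0 0 0.999
```

```bash
python3 - <<'E'
from h import *
S,D=cam("scene"),cam("side")
print("ball before",tri(S,(392.9,193.5),D,(279.6,191.7))[0],"now",tri(S,(387.9,191.5),D,(282.6,187.7)))
a,b=eyes.camera("scene"),eyes.camera("side")
for n,im,c in(("S",a,S),("D",b,D)):
    m=cv2.inRange(cv2.cvtColor(im,cv2.COLOR_BGR2HSV),(8,70,60),(22,190,255))
    x0,y0,x1,y1=(370,180,412,240) if n=="S" else (262,172,300,245)
    for r in range(y0,y1,6):
        xs=np.flatnonzero(m[r,x0:x1])+x0; print(n,r,(xs.min(),xs.max(),len(xs)) if len(xs) else None,end="; ")
    print()
    print(n,"diff to last",cv2.absdiff(im,cv2.imread("pics/scene11.png" if n=="S" else "pics/side11.png"))[y0:y1,x0:x1].max())
E
```

```text
ball before [0.48110318 0.15759331 0.18781076] now (array([0.48453062, 0.14809896, 0.18781564]), [np.float64(0.0009765375361544123), np.float64(0.0009765375361542915)])
S 180 None; S 186 (np.int64(383), np.int64(393), 11); S 192 (np.int64(382), np.int64(395), 14); S 198 (np.int64(385), np.int64(391), 7); S 204 (np.int64(384), np.int64(390), 7); S 210 (np.int64(384), np.int64(390), 7); S 216 (np.int64(382), np.int64(389), 8); S 222 (np.int64(382), np.int64(389), 8); S 228 (np.int64(370), np.int64(392), 23); S 234 (np.int64(370), np.int64(400), 31); 
S diff to last 3
D 172 (np.int64(262), np.int64(269), 8); D 178 None; D 184 (np.int64(276), np.int64(288), 13); D 190 (np.int64(275), np.int64(289), 15); D 196 (np.int64(279), np.int64(285), 7); D 202 (np.int64(279), np.int64(286), 8); D 208 (np.int64(279), np.int64(286), 8); D 214 (np.int64(280), np.int64(286), 7); D 220 (np.int64(279), np.int64(286), 8); D 226 (np.int64(280), np.int64(287), 8); D 232 (np.int64(275), np.int64(291), 17); D 238 (np.int64(269), np.int64(299), 31); D 244 (np.int64(263), np.int64(299), 37); 
D diff to last 12
```

The ball spatula now leans about 10 mm at its top: the carried blade brushed it on the way. It is still fully seated in its slot, with its height unchanged, and the holder hasn't moved. The slots are loose, so I'm leaving it and handing in.

```bash
python3 -c "
from rig import env
print(env.finish_job())"
```

```text
the job is handed in; nothing more can be done
None
```

The job is handed in with no verdict shown: the T-bar spatula stands in the steriliser well and the pointer lines up with the tab to about 0.1 mm; the holder and plain spatula are unmoved, but the carried blade brushed the ball spatula, which now leans about 10 mm at its top though still fully in its slot.

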